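# Move the plug-in relays to the new rail in reverse order

### The arm

A 6-joint arm with a two-finger parallel gripper is mounted at the origin on a cart in front of the work surface, level with it; the furniture and walls round the work are solid. World frame = base frame: x ahead of the robot, y to its left, z up, the work surface at z = 0. Lengths are in m, angles in rad, forces in N, time in s.
With the tool pointing down it reaches from about 0.35 to 0.85 m from the base axis. Payload 8.1 kg.
Tool frame: the origin (TCP) lies on the centre line of the jaws, within the pads' length; the fingertips stand 17 mm ahead of it and the grasp point (between the pads) lies 2 mm behind it; z points along the fingers, y is the line along which they close (so a half turn about z gives the same grasp; the last joint's range is limited). The gripper opens to 93 mm and grips with 3 to 60 N. Pads are 15 mm wide; open, the fingers measure 128 mm over their backs; the gripper's body (75 mm by 188 mm) begins 65 mm behind the grasp point.
Start: joints at [-1.362, 0.13, 1.488, -0, 1.523, -0.085], TCP at [0.174, -0.574, 0.236] pointing down, gripper open.
Joint ranges: [-2.96, 2.96], [-0.89, 2.26], [0.02, 2.5], [-1.34, 4.48], [0, 2.73], [-2.66, 2.66]. Speed limits (rad/s): [2.39, 2.39, 2.79, 3.14, 3.14, 3.14].

### API

Orientations are given as a rotation vector (axis times angle).
In Python, from plant import status, eyes, robot gives the robot as it stands. The module is installed in compiled form; this text tells all that it offers.
- The arm moves only by the tool servo_tool, never from a script. Its argument "plan" is text: rows parted by semicolons, each of 4 numbers parted by spaces: the shift along the tool's x, y, z in m, then the turn about the tool's z in degrees. A call has 1 to 12 rows; each row is the pose to reach, as a shift and turn from the pose commanded when the call began, along the tool's axes at that moment; what a row does not reach only later rows make up. A row lasts 1/12 s, in which the tool goes at most 41.7 mm and 7.16 degrees, less where a joint would pass 70% of its speed; a pose out of reach is approached as far as the arm can. A call with a gripper value outside its range is refused whole. "grip" is the closure, from -1 (fully open) to 1 (shut), set as the call begins (left out, the last holds). The fingers move at their own pace and stop on an object; "grip_force" is the grip in N (left out, the last holds). Time passes only in rows, so rows that repeat a pose let the fingers close. It gives the time, the measured TCP pose, the force, the opening and the grip force at its end, in the units of the state.
- status.read_state(): the state, without advancing time (a new reading comes with each control period).
- eyes.read_camera(name): name is "scene" or "side" or "wrist"; returns a dict with "image" (400x640x3 uint8, blue, green, red), "fovy" (degrees; the focal length in pixels is half the picture's height over the tangent of half this angle, whatever the lens; pixels are square), "cx", "cy" (the principal point, pixels), "k1" (the pictures are not rectified: a ray, as slopes to the right and down, at radius r is drawn at 1 + k1 r^2 times it, then the intrinsics apply), "world_from_camera" (4x4, takes a point from camera to world coordinates); the wrist camera has in their place "hand_eye" (4x4, takes a point from camera to tool coordinates, whose origin is the TCP and whose axes are the flange's). Camera axes: x right, y down, z forward; pixel columns grow to the right and rows downward; lengths in m; the calibration is good to about 2 mm. A picture is of the moment at which its call begins: read the wrist's pose just before it. There is no depth.
- robot.close_job(): hands the job in; it is judged then, once.
The state is a dict: "t": time; "q": joint angles; "dq": joint speeds; "joint_torque": joint torques, N m; "tool_pos": TCP position; "orientation": TCP orientation; "force": force on the tool from outside, world axes, zero at the start; "wrist_torque": the same for the moment, N m; "opening": finger opening in m; "gripper_force": force on a finger pad.
Only numpy, scipy, OpenCV 4.12 (cv2) and the standard library are available. Lean on these libraries where they do the work, as an engineer would, in place of code of your own. Each camera call takes 0.05 s, during which the arm holds its last target. There are 200 camera calls.

### The job

The new relay rail is fed from the opposite end to the old one. Move the four plug-in relays one after another from the full socket rail to the empty one in reverse order, so that, counted from each rail's supply terminals, every relay is in the same-numbered socket as before. Each must be fully seated in its socket, upright and square to the rail, and let go.

Things in the scene. Friction and masses are not known exactly. Their poses are not given: they have to be found in the camera images.
- relay_clear: Relay with a clear see-through cover, copper coil inside, about 0.09 kg; top 72 mm above the origin; grip 33 mm wide, 22 to 70 mm up. Black base 34 x 34 mm, underside 14 mm above the origin; below it a round tapered spigot (22 mm wide, 10 at the tip). Origin: spigot tip, on the axis; z up; x, y square to the sides, along the rail's at the start.
- relay_timer: Timing relay: grey square housing, black face, white ribbed round dial (23 mm) on top, about 0.11 kg; top 78 mm above the origin; grip 34 mm wide, 14 to 66 mm up. Black base 34 x 34 mm, underside 14 mm above the origin; below it a round tapered spigot (22 mm wide, 10 at the tip). Origin: spigot tip, on the axis; z up; x, y square to the sides, along the rail's at the start.
- relay_finned: Solid-state relay: black square body, aluminium finned heat sink as its top, about 0.12 kg; top 71.5 mm above the origin; grip 34 mm wide, 14 to 58 mm up. Black base 34 x 34 mm, underside 14 mm above the origin; below it a round tapered spigot (22 mm wide, 10 at the tip). Origin: spigot tip, on the axis; z up; x, y square to the sides, along the rail's at the start.
- relay_can: Relay in a plain round aluminium can, about 0.10 kg; top 79.5 mm above the origin; grip 34 mm wide, 14 to 72 mm up. Black base 34 x 34 mm, underside 14 mm above the origin; below it a round tapered spigot (22 mm wide, 10 at the tip). Origin: spigot tip, on the axis; z up; x, y square to the sides, along the rail's at the start.
- socket_clear: Grey socket on the old rail in which relay_clear stands at the start: 70 mm (across the rail, x) x 42 mm, 30 mm high, screw terminals on low steps at both x ends; fixed. Origin: centre of its underside, 9.5 mm above the rail's; the seated relay's origin is 16 mm above it. Tells where that relay came from.
- socket_timer: Grey socket on the old rail in which relay_timer stands at the start: 70 mm (across the rail, x) x 42 mm, 30 mm high, screw terminals on low steps at both x ends; fixed. Origin: centre of its underside, 9.5 mm above the rail's; the seated relay's origin is 16 mm above it. Tells where that relay came from.
- socket_finned: Grey socket on the old rail in which relay_finned stands at the start: 70 mm (across the rail, x) x 42 mm, 30 mm high, screw terminals on low steps at both x ends; fixed. Origin: centre of its underside, 9.5 mm above the rail's; the seated relay's origin is 16 mm above it. Tells where that relay came from.
- socket_can: Grey socket on the old rail in which relay_can stands at the start: 70 mm (across the rail, x) x 42 mm, 30 mm high, screw terminals on low steps at both x ends; fixed. Origin: centre of its underside, 9.5 mm above the rail's; the seated relay's origin is 16 mm above it. Tells where that relay came from.
- old_rail: Rail full at the start: grey plate 74 x 262 x 2 mm, steel rail, four sockets in a row at y = -69, -23, 23, 69 mm (x = 0), tops 39.5 mm up; fixed. Origin: centre of its underside, on the plywood riser, 95 mm above the desk; y along the rail, robot's left within 0.1 rad; z up. Supply terminals (three slim white blocks) at the +y end, black end bracket at -y: first socket at +69.
- new_rail: Rail empty at the start, like old_rail: same axes, sockets at the same y, but supply terminals at the -y end: first socket at y = -69 (a relay from y goes to -y). Each socket has a square well 27 mm wide, 16 deep, top 39.5 mm above the origin; spigot play 2.5 mm, taper leads in from 8 mm off. Seated relay: base on the socket top, its origin 25.5 mm above this one.

How it is judged:
At the end, for the whole second after the job is handed in: Each relay is in the new-rail socket numbered, from the supply terminals, like its old one: within 8 mm of its centre in x and y, origin 21 to 28.5 mm above the rail's underside (home: 25.5), tilt under 0.1 rad, square to the rail within 0.3 rad (either way round), at rest, not held (((y of socket_clear in the frame of old_rail between 0.049 and 0.089 m and y of relay_clear in the frame of new_rail between -0.077 and -0.061 m) or (y of socket_clear in the frame of old_rail between 0.003 and 0.043 m and y of relay_clear in the frame of new_rail between -0.031 and -0.015 m) or (y of socket_clear in the frame of old_rail between -0.043 and -0.003 m and y of relay_clear in the frame of new_rail between 0.015 and 0.031 m) or (y of socket_clear in the frame of old_rail between -0.089 and -0.049 m and y of relay_clear in the frame of new_rail between 0.061 and 0.077 m)) and x of relay_clear in the frame of new_rail between -0.008 and 0.008 m and z of relay_clear in the frame of new_rail between 0.021 and 0.0285 m and angle between each of relay_clear, relay_timer, relay_finned, relay_can's own z axis and vertical below 0.1 rad and angle between the x axis of each of relay_clear, relay_timer, relay_finned, relay_can and the x axis of new_rail, either way round below 0.3 rad and linear speed of each of relay_clear, relay_timer, relay_finned, relay_can below 0.02 m/s and angular speed of each of relay_clear, relay_timer, relay_finned, relay_can below 0.2 rad/s and contact force between each of relay_clear, relay_timer, relay_finned, relay_can and the fingers below 0.3 N and ((y of socket_timer in the frame of old_rail between 0.049 and 0.089 m and y of relay_timer in the frame of new_rail between -0.077 and -0.061 m) or (y of socket_timer in the frame of old_rail between 0.003 and 0.043 m and y of relay_timer in the frame of new_rail between -0.031 and -0.015 m) or (y of socket_timer in the frame of old_rail between -0.043 and -0.003 m and y of relay_timer in the frame of new_rail between 0.015 and 0.031 m) or (y of socket_timer in the frame of old_rail between -0.089 and -0.049 m and y of relay_timer in the frame of new_rail between 0.061 and 0.077 m)) and x of relay_timer in the frame of new_rail between -0.008 and 0.008 m and z of relay_timer in the frame of new_rail between 0.021 and 0.0285 m and ((y of socket_finned in the frame of old_rail between 0.049 and 0.089 m and y of relay_finned in the frame of new_rail between -0.077 and -0.061 m) or (y of socket_finned in the frame of old_rail between 0.003 and 0.043 m and y of relay_finned in the frame of new_rail between -0.031 and -0.015 m) or (y of socket_finned in the frame of old_rail between -0.043 and -0.003 m and y of relay_finned in the frame of new_rail between 0.015 and 0.031 m) or (y of socket_finned in the frame of old_rail between -0.089 and -0.049 m and y of relay_finned in the frame of new_rail between 0.061 and 0.077 m)) and x of relay_finned in the frame of new_rail between -0.008 and 0.008 m and z of relay_finned in the frame of new_rail between 0.021 and 0.0285 m and ((y of socket_can in the frame of old_rail between 0.049 and 0.089 m and y of relay_can in the frame of new_rail between -0.077 and -0.061 m) or (y of socket_can in the frame of old_rail between 0.003 and 0.043 m and y of relay_can in the frame of new_rail between -0.031 and -0.015 m) or (y of socket_can in the frame of old_rail between -0.043 and -0.003 m and y of relay_can in the frame of new_rail between 0.015 and 0.031 m) or (y of socket_can in the frame of old_rail between -0.089 and -0.049 m and y of relay_can in the frame of new_rail between 0.061 and 0.077 m)) and x of relay_can in the frame of new_rail between -0.008 and 0.008 m and z of relay_can in the frame of new_rail between 0.021 and 0.0285 m); the robot touches nothing.
It also fails if it takes over 88 s, if anything falls off the work surface, if the arm or the gripper's body presses on something with over 40 N, if the wrist force passes 120 N, or if a joint passes its speed limit or range.

## Working session

There is one attempt and no reset: what is moved stays moved. The work goes in short steps, Python scripts to look and compute and a tool call to move; the robot and the scene stay as the last step left them, time stands still between calls to the robot, and variables do not carry over. Pictures are saved under pics/ and viewed, at most 14 in all, crops included, and the job is handed in when it is done.

Besides the shell and the picture viewer there is one more tool, called after "Call:" as a command line: name --argument value ..., lists and objects as JSON in quotes. servo_tool: Moves the arm, as the interface text tells. Its arguments: {"type":"object","properties":{"plan":{"type":"string"},"grip":{"type":"number"},"grip_force":{"type":"number"}},"required":["plan"]}

```bash
mkdir -p pics; ls; python3 - <<'E'
from plant import status, eyes, robot
import cv2, numpy as np
s=status.read_state(); print({k:np.round(v,3).tolist() for k,v in s.items()})
for n in ["scene","side","wrist"]:
    c=eyes.read_camera(n); cv2.imwrite(f"pics/{n}0.png",c["image"])
    print(n,{k:np.round(v,4).tolist() for k,v in c.items() if k!="image"})
E
```

```text
pics
{'t': 0.0, 'q': [-1.362, 0.131, 1.489, 0.0, 1.523, -0.085], 'dq': [-0.002, -0.0, 0.001, -0.0, 0.001, 0.0], 'joint_torque': [0.001, -55.984, -49.176, 0.077, 0.036, -0.0], 'tool_pos': [0.174, -0.574, 0.235], 'orientation': [-3.106, -0.46, 0.0], 'force': [-0.024, -0.133, 0.057], 'wrist_torque': [-0.04, -0.056, 0.021], 'gripper_force': 0.0, 'opening': 0.093}
scene {'fovy': 43.6838, 'cx': 321.1899, 'cy': 200.5576, 'k1': -0.1468, 'world_from_camera': [[-0.6958, -0.4852, 0.5296, 0.0236], [-0.7179, 0.45, -0.5311, 0.7432], [0.0194, -0.7498, -0.6614, 0.708], [0.0, 0.0, 0.0, 1.0]]}
side {'fovy': 44.6317, 'cx': 315.5193, 'cy': 195.9001, 'k1': -0.0492, 'world_from_camera': [[-0.9826, -0.0811, 0.167, 0.3353], [-0.1842, 0.5369, -0.8233, 1.0074], [-0.0229, -0.8397, -0.5425, 0.6258], [0.0, 0.0, 0.0, 1.0]]}
wrist {'fovy': 59.1117, 'cx': 319.332, 'cy': 199.1952, 'k1': -0.0749, 'hand_eye': [[-0.0004, -0.9607, -0.2777, 0.077], [1.0, -0.0006, 0.0006, -0.0015], [-0.0008, -0.2777, 0.9607, -0.1507], [0.0, 0.0, 0.0, 1.0]]}
```

View pics/scene0.png

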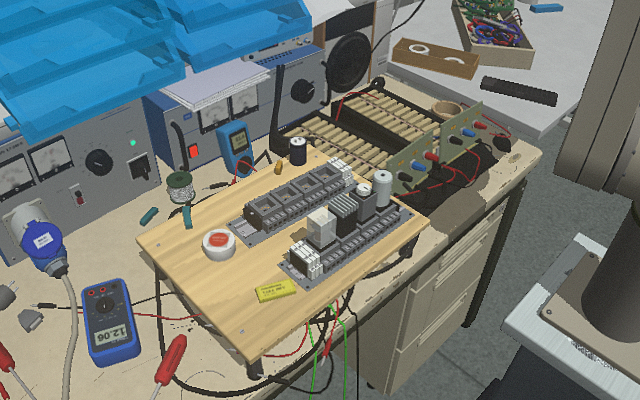

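View pics/side0.png

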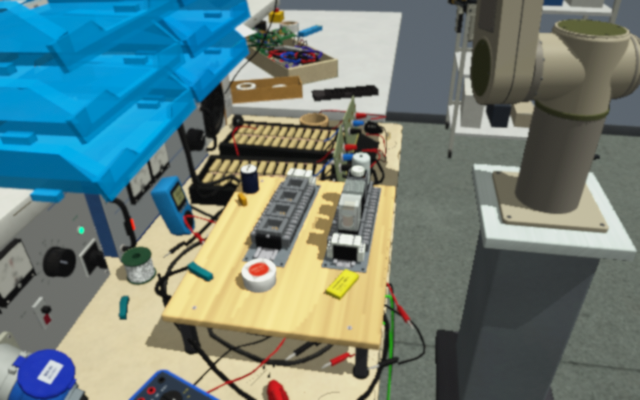

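The scene view shows the old rail, with its white supply blocks near (305,260), then clear (321,225), finned (343,212), timer (363,200) and can (383,185). The new rail has its bracket at (255,218) and supply blocks at (342,172). The side view shows the same layout, with the can at (361,160).

```bash
cat > h.py <<'E'
from plant import status, eyes, robot
import cv2, numpy as np
from scipy.spatial.transform import Rotation as R
def tool():
    s=status.read_state(); T=np.eye(4); T[:3,:3]=R.from_rotvec(s["orientation"]).as_matrix(); T[:3,3]=s["tool_pos"]; return s,T
def shot(n):
    s,T=tool(); c=eyes.read_camera(n)
    c["W"]=c["world_from_camera"] if n!="wrist" else T@c["hand_eye"]
    f=200/np.tan(np.radians(c["fovy"])/2)
    c["K"]=np.array([[f,0,c["cx"]],[0,f,c["cy"]],[0,0,1.]]); c["D"]=np.array([c["k1"],0,0,0,0]); return c
def rays(c,px):
    u=cv2.undistortPoints(np.array(px,float).reshape(-1,1,2),c["K"],c["D"])[:,0]
    d=np.c_[u,np.ones(len(u))]@np.array(c["W"])[:3,:3].T
    return np.array(c["W"])[:3,3],d/np.linalg.norm(d,axis=1)[:,None]
def onz(c,px,z):
    o,d=rays(c,px); return o+d*((z-o[2])/d[:,2])[:,None]
def tri(views):  # [(cam,px)] single point
    A=np.zeros((3,3));b=np.zeros(3);L=[]
    for c,p in views:
        o,d=rays(c,[p]);P=np.eye(3)-np.outer(d[0],d[0]);A+=P;b+=P@o;L.append((o,P))
    x=np.linalg.solve(A,b); return x,max(np.linalg.norm(P@(x-o)) for o,P in L)
def proj(c,X):
    M=np.linalg.inv(c["W"]); return cv2.projectPoints(np.array(X,float).reshape(-1,3),cv2.Rodrigues(M[:3,:3])[0],M[:3,3],c["K"],c["D"])[0][:,0]
E
python3 - <<'E'
from h import *
a=shot("scene");b=shot("side")
for n,p,q in [("can top",(383,175),(361,158)),("clear top",(322,215),(349,202)),("suppl old",(305,250),(347,245)),("new brk",(255,215),(270,238)),("new sup",(342,166),(301,178)),("new mid",(296,186),(287,205))]:
    x,e=tri([(a,p),(b,q)]);print(n,np.round(x,3),round(e,4))
s,T=tool();print(np.round(T,3))
E
```

```text
can top [0.409 0.213 0.195] 0.001
clear top [0.414 0.349 0.187] 0.0016
suppl old [0.414 0.384 0.13 ] 0.0052
new brk [0.543 0.383 0.122] 0.0004
new sup [0.534 0.176 0.122] 0.0031
new mid [0.536 0.294 0.135] 0.0046
[[ 0.957  0.29  -0.     0.174]
 [ 0.29  -0.957  0.001 -0.574]
 [ 0.    -0.001 -1.     0.235]
 [ 0.     0.     0.     1.   ]]
```

Call:
servo_tool --plan "0.36 -0.33 -0.115 -73;0.36 -0.33 -0.115 -73;0.36 -0.33 -0.115 -73;0.36 -0.33 -0.115 -73;0.36 -0.33 -0.115 -73;0.36 -0.33 -0.115 -73;0.36 -0.33 -0.115 -73;0.36 -0.33 -0.115 -73;0.36 -0.33 -0.115 -73;0.36 -0.33 -0.115 -73;0.36 -0.33 -0.115 -73;0.36 -0.33 -0.115 -73" --grip -1

```text
t: 1.25
tool_pos: [0.4224, -0.1537, 0.3509]
orientation: [2.222, 2.22, 0.0]
force: [-0.4, -1.1, -0.1]
opening: 0.0928
gripper_force: 0.0
```

Call:
servo_tool --plan "0.46 0.055 0 0;0.46 0.055 0 0;0.46 0.055 0 0;0.46 0.055 0 0;0.46 0.055 0 0;0.46 0.055 0 0;0.46 0.055 0 0;0.46 0.055 0 0;0.46 0.055 0 0;0.46 0.055 0 0;0.46 0.055 0 0;0.46 0.055 0 0"

```text
t: 2.25
tool_pos: [0.4773, 0.3099, 0.3485]
orientation: [-2.218, -2.221, 0.001]
force: [0.5, 0.1, 0.3]
opening: 0.0929
gripper_force: 0.0
```

```bash
python3 - <<'E'
from h import *
s,T=tool();print(np.round(T,3),s["t"],s["dq"].round(3) if hasattr(s["dq"],"round") else s["dq"])
c=shot("wrist");cv2.imwrite("pics/w1.png",c["image"]);np.save("w1.npy",c,allow_pickle=True)
E
```

```text
[[-0.002  1.    -0.002  0.477]
 [ 1.     0.002  0.001  0.31 ]
 [ 0.001 -0.002 -1.     0.349]
 [ 0.     0.     0.     1.   ]] 2.25 [ 0.018  0.046 -0.05  -0.04   0.032 -0.001]
```

View pics/w1.png

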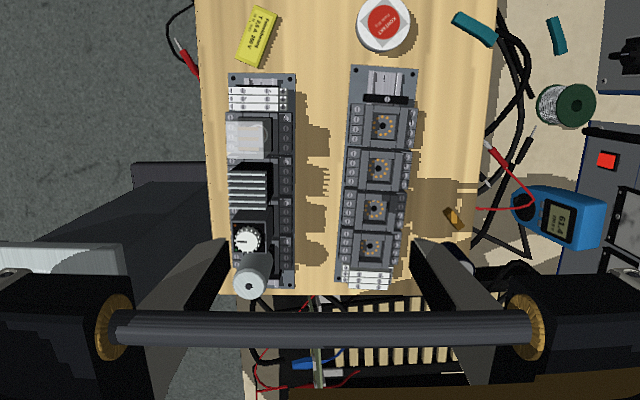

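The wrist picture has image up as world +y. The old rail reads, from its supply blocks (256,98): clear (248,138), finned (250,187), timer (246,240), can (250,280). The new rail's wells are at (382,125), (378,168), (374,210) and (370,247), with supply blocks at (368,277). I'll take a second viewpoint for heights.

Call:
servo_tool --plan "-0.03 0 0 0;-0.06 0 0 0;-0.06 0 0 0;-0.06 0 0 0;-0.06 0 0 0"

```text
t: 2.72
tool_pos: [0.4782, 0.2436, 0.3506]
orientation: [2.226, 2.217, 0.001]
force: [-0.7, 0.2, -0.2]
opening: 0.0928
gripper_force: 0.0
```

```bash
python3 - <<'E'
from h import *
s,T=tool();print(np.round(T[:3,3],4),s["t"])
c=shot("wrist");np.save("w2.npy",c,allow_pickle=True)
a=np.load("w1.npy",allow_pickle=True).item()
A=a["image"][60:300,330:425]; B=c["image"][0:240,330:425]
A2=a["image"][60:300,215:305]; B2=c["image"][0:240,215:305]
im=np.hstack([cv2.resize(i,None,fx=2.1,fy=2.5,interpolation=cv2.INTER_CUBIC) for i in (A,B,A2,B2)])
print(im.shape);cv2.imwrite("pics/crop1.png",im)
E
```

```text
[0.4782 0.2436 0.3506] 2.7167
(600, 778, 3)
```

View pics/crop1.png

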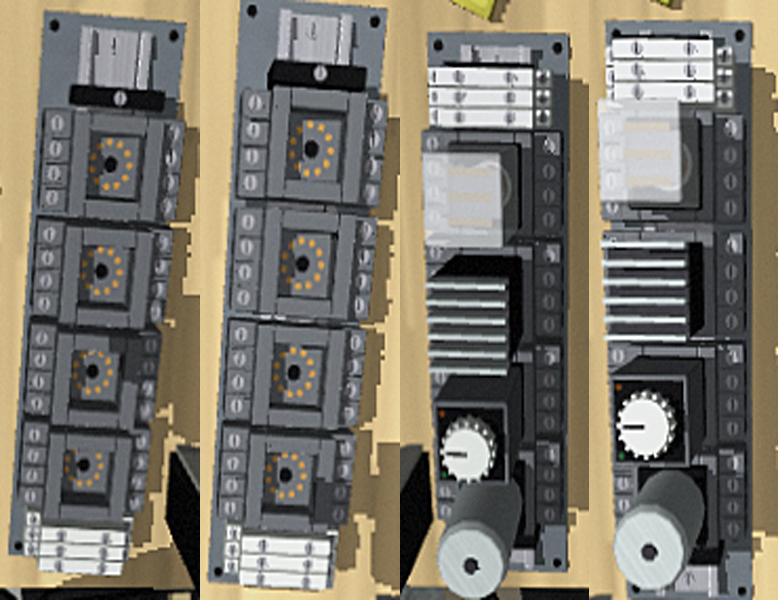

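The crop shows all four well rings in both views, and the tops of the relays: can circle, dial, fins, and the pale cover of the clear relay. I'll refine these with masks and triangulate.

```bash
cat > m.py <<'E'
from h import *
def blob(c,p,r,kind):
    im=c["image"];x,y=map(int,np.round(p));x0,y0=max(x-r,0),max(y-r,0)
    w=im[y0:y+r+1,x0:x+r+1];h=cv2.cvtColor(w,cv2.COLOR_BGR2HSV)
    if kind=="ring": m=((h[...,0]>8)&(h[...,0]<28)&(h[...,1]>90)&(h[...,2]>70))
    elif kind=="hole": m=h[...,2]<45
    else: m=(h[...,2]>kind)&(h[...,1]<70)
    m=m.astype(np.uint8)
    if kind=="ring":
        pts=np.argwhere(m)[:,::-1].astype(np.float32); e=cv2.fitEllipse(pts) if len(pts)>5 else ((np.nan,)*2,(0,0)); return np.array(e[0])+[x0,y0],np.round(e[1],1)
    k,l,st,ce=cv2.connectedComponentsWithStats(m); i=1+np.argmax(st[1:,4]) if k>1 else 0
    cn=max(cv2.findContours((l==i).astype(np.uint8),cv2.RETR_EXTERNAL,cv2.CHAIN_APPROX_NONE)[0],key=len)
    q=cv2.minAreaRect(cn) if isinstance(kind,int) and kind in (150,120) else None
    if kind!="hole" and q is None: q=cv2.minEnclosingCircle(cn); return np.array(q[0])+[x0,y0],np.round(q[1],1)
    if q: return np.array(q[0])+[x0,y0],np.round(q[1]+(q[2],),1)
    return ce[i]+[x0,y0],st[i,4]
E
python3 - <<'E'
from m import *
a=np.load("w1.npy",allow_pickle=True).item();b=np.load("w2.npy",allow_pickle=True).item()
L=[("r1",(382.4,126),(383.6,59.6),10,"ring"),("r2",(378,168.4),(378.8,105.6),10,"ring"),("r3",(373.8,208.4),(375,149.2),10,"ring"),("r4",(369.5,246),(370.7,190),10,"ring"),
("can",(249.3,286),(243.6,219.6),19,140),("dial",(247.4,240.4),(243,169.6),16,141),
("holeNE",(290.7,78),(287.4,14.4),4,"hole"),("holeNW",(233.6,78),(226,12),4,"hole"),("holeSE",(290.2,285.2),(289.3,236),4,"hole")]
for n,p,q,r,k in L:
    P,s1=blob(a,p,r,k);Q,s2=blob(b,q,r,k);x,e=tri([(a,P),(b,Q)]);print(n,P.round(1),s1,Q.round(1),s2,x.round(4),round(e,4))
for n,p,q in [("fin",(247.9,190),(242,115.6)),("clear",(245.2,139.6),(239.5,60.6))]:
    x,e=tri([(a,p),(b,q)]);print(n,x.round(4),round(e,4))
print(a["W"][:3,3],b["W"][:3,3])
E
```

```text
r1 [382.2 125.3] [17.8 18.9] [382.6  59.2] [18.5 19.7] [0.543  0.3604 0.12  ] 0.0001
r2 [377.7 167.9] [17.4 18. ] [378.2 105.1] [17.9 18.5] [0.5402 0.3144 0.12  ] 0.0
r3 [373.5 208.3] [15.8 17.3] [374.2 148.5] [17.6 18. ] [0.5371 0.2689 0.1228] 0.0001
r4 [369.4 245.7] [15.  16.5] [370.4 189.6] [16.5 17.7] [0.5346 0.2229 0.1216] 0.0
can [247.5 284. ] 16.6 [241.  219.5] 20.6 [0.406  0.2145 0.1955] 0.0006
dial [246.5 240.5] 12.7 [241.5 169.6] 13.6 [0.4094 0.2618 0.199 ] 0.0002
holeNE [289.6  78.6] 13 [286.2  13.6] 12 [0.4439 0.4087 0.0992] 0.0
holeNW [232.6  77.6] 13 [227.7  13.3] 11 [0.3819 0.4102 0.099 ] 0.0001
holeSE [289.2 284.8] 8 [287.2 236. ] 10 [0.438  0.1587 0.0991] 0.0
fin [0.4113 0.3077 0.1907] 0.0002
clear [0.4113 0.3531 0.1894] 0.0
[0.47641292 0.38861037 0.49931186] [0.47730761 0.32244772 0.50130776]
```

Heights check out (wells 0.120 against 0.1185 expected, plate 0.099 against 0.097). That gives:
- Old rail: centre (0.410,0.2845), yaw −0.024.
- New rail: centre (0.5387,0.2916), yaw −0.061.

Relay_clear goes first, at (0.4116,0.3535).

Call:
servo_tool --plan "0.104 -0.066 0.09 1.4;0.104 -0.066 0.09 1.4;0.104 -0.066 0.09 1.4;0.104 -0.066 0.09 1.4;0.104 -0.066 0.09 1.4;0.104 -0.066 0.09 1.4;0.104 -0.066 0.09 1.4;0.104 -0.066 0.09 1.4" --grip -0.5 --grip_force 30

```text
t: 3.43
tool_pos: [0.4135, 0.3483, 0.2617]
orientation: [2.252, 2.19, 0.003]
force: [-0.5, -0.6, 0.3]
opening: 0.0701
gripper_force: 0.0
```

```bash
python3 - <<'E'
from h import *
s,T=tool();print(np.round(T,4),s["t"],np.round(s["dq"],3),s["opening"])
a=shot("scene");b=shot("side")
print("capacitor top",tri([(a,(298,139)),(b,(249,167))]))
E
```

```text
[[ 0.0279  0.9996  0.002   0.4135]
 [ 0.9996 -0.0279  0.001   0.3483]
 [ 0.0011  0.0019 -1.      0.2617]
 [ 0.      0.      0.      1.    ]] 3.4333 [-0.008 -0.005 -0.001  0.002 -0.003  0.002] 0.07012392003960033
capacitor top (array([0.6325229 , 0.20157295, 0.15048224]), np.float64(8.544224828941903e-05))
```

Call:
servo_tool --plan "0.005 -0.002 0.03 0;0.005 -0.002 0.06 0;0.005 -0.002 0.085 0;0.005 -0.002 0.099 0;0.005 -0.002 0.099 0;0.005 -0.002 0.099 0"

```text
t: 4.03
tool_pos: [0.4108, 0.3528, 0.1613]
orientation: [-2.253, -2.19, 0.001]
force: [0.4, 0.5, -0.2]
opening: 0.0698
gripper_force: 0.0
```

Call:
servo_tool --plan "0 0 0 0;0 0 0 0;0 0 0 0;0 0 0 0;0 0 0 0" --grip 1 --grip_force 30

```text
t: 4.45
tool_pos: [0.4109, 0.3537, 0.1621]
orientation: [2.251, 2.191, 0.002]
force: [-0.1, 0.0, -0.4]
opening: 0.041
gripper_force: 0.0
```

Call:
servo_tool --plan "0 0 0 0;0 0 0 0;0 0 0 0;0 0 0 0"

```text
t: 4.78
tool_pos: [0.4107, 0.3536, 0.1616]
orientation: [2.251, 2.191, 0.001]
force: [0.3, -0.3, 2.9]
opening: 0.0329
gripper_force: 30.0
```

Call:
servo_tool --plan "0 0 -0.02 0;0 0 -0.05 0;0 0 -0.085 0;0 0 -0.1 0;-0.03 0.03 -0.1 1;-0.06 0.06 -0.1 2;-0.085 0.085 -0.1 2;-0.11 0.11 -0.1 2;-0.1275 0.1275 -0.1 2;-0.1275 0.1275 -0.1 2;-0.1275 0.1275 -0.1 2;-0.1275 0.1275 -0.1 2"

```text
t: 5.78
tool_pos: [0.534, 0.2228, 0.2606]
orientation: [-2.289, -2.15, 0.001]
force: [-0.8, -0.2, -0.8]
opening: 0.0331
gripper_force: 30.0
```

```bash
cat > w.py <<'E'
import sys
from m import *
s,T=tool();print(np.round(T[:3,:3].T[:2,:2],3).tolist(),T[:3,3].round(4),s["t"],"open",round(s["opening"],4),"gf",s["gripper_force"],"F",np.round(s["force"],1))
if len(sys.argv)>1:
    c=shot("wrist");cv2.imwrite(sys.argv[1],c["image"])
E
python3 w.py pics/w3.png
```

```text
[[0.063, 0.998], [0.998, -0.063]] [0.534  0.2228 0.2606] 5.7833 open 0.0331 gf 29.999875724315643 F [-0.8 -0.2 -0.8]
```

View pics/w3.png

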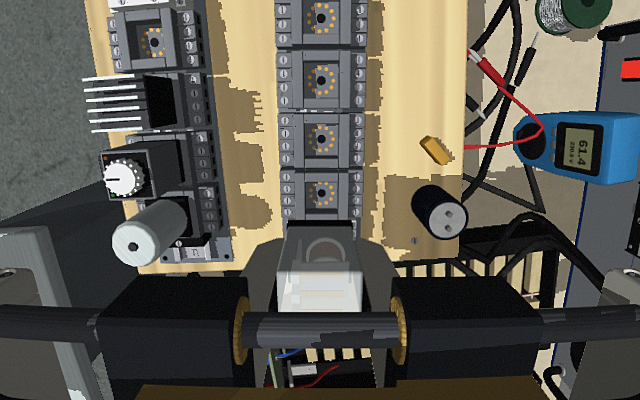

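The held relay_clear is upright at (320,280), all four new wells are visible in column 321 at rows 18, 80, 139 and 193, and the old socket +69 is empty. I'll check the target well from this view.

```bash
cat > wells.py <<'E'
from m import *
def wells(seeds):
    c=shot("wrist")
    for p in seeds:
        P,s=blob(c,p,12,"ring"); print(P.round(1),s,onz(c,[P],0.1195).round(4))
E
python3 -c "
from wells import *
wells([(321,18),(321,80),(321,139),(321,193)])"
```

```text
[321.   18.4] [25.  25.9] [[0.5428 0.3607 0.1195]]
[321.2  80.7] [24.2 25. ] [[0.5401 0.3146 0.1195]]
[321.2 139.1] [23.4 23.6] [[0.5373 0.2685 0.1195]]
[321.2 193.2] [21.8 22.6] [[0.5345 0.2224 0.1195]]
```

Call:
servo_tool --plan "0 0.0005 0.03 0;0 0.0005 0.06 0;0 0.0005 0.075 0;0 0.0005 0.085 0;0 0.0005 0.092 0;0 0.0005 0.098 0;0 0.0005 0.1 0;0 0.0005 0.1 0"

```text
t: 6.55
tool_pos: [0.5354, 0.2229, 0.1622]
orientation: [2.289, 2.151, 0.002]
force: [1.0, -0.3, -1.2]
opening: 0.0327
gripper_force: 30.0
```

Seated at the same TCP height as when it was gripped. Release, lift, and go to relay_finned.

Call:
servo_tool --plan "0 0 0 0;0 0 0 0;0 0 0 0;0 0 0 0;0 0 0 0" --grip -0.5

```text
t: 6.97
tool_pos: [0.5352, 0.2225, 0.1616]
orientation: [2.289, 2.151, 0.001]
force: [0.6, -0.4, -0.0]
opening: 0.0612
gripper_force: 0.0
```

Call:
servo_tool --plan "0 0 -0.03 0;0 0 -0.07 0;0 0 -0.1 0;0 0 -0.1 0;0.02 -0.035 -0.1 -1;0.042 -0.07 -0.1 -2.1;0.06 -0.1 -0.1 -2.1;0.077 -0.13 -0.1 -2.1;0.077 -0.13 -0.1 -2.1;0.077 -0.13 -0.1 -2.1;0.077 -0.13 -0.1 -2.1"

```text
t: 7.88
tool_pos: [0.4102, 0.3074, 0.2614]
orientation: [2.249, 2.193, 0.001]
force: [-0.4, 0.2, 0.0]
opening: 0.0697
gripper_force: 0.0
```

```bash
python3 w.py pics/w4.png
```

```text
[[0.025, 1.0], [1.0, -0.025]] [0.4102 0.3074 0.2614] 7.8833 open 0.0697 gf 0.0 F [-0.4  0.2  0. ]
```

View pics/w4.png

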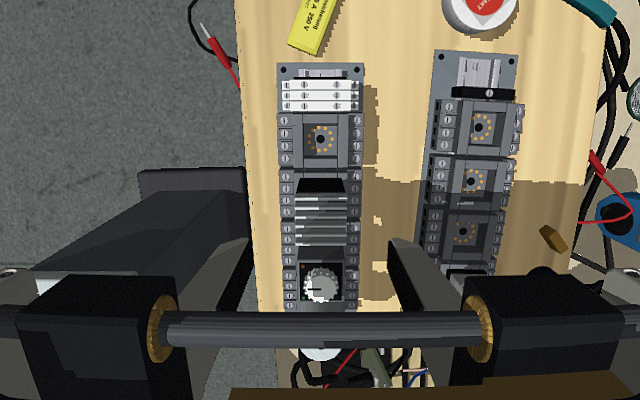

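The fins show at (321,215) in line with the jaw axis, and the emptied well is at (321,138). Descend and grip.

Call:
servo_tool --plan "0 0 0.03 0;0 0 0.06 0;0 0 0.085 0;0 0 0.1 0;0 0 0.1 0;0 0 0.1 0"

```text
t: 8.43
tool_pos: [0.4103, 0.3064, 0.1605]
orientation: [-2.251, -2.191, 0.004]
force: [0.2, 1.0, -0.1]
opening: 0.0693
gripper_force: 0.0
```

Call:
servo_tool --plan "0 0 0 0;0 0 0 0;0 0 0 0;0 0 0 0;0 0 0 0;0 0 0 0;0 0 0 0;0 0 0 0;0 0 0 0" --grip 1 --grip_force 30

```text
t: 9.18
tool_pos: [0.4103, 0.3076, 0.1617]
orientation: [2.25, 2.193, 0.001]
force: [-0.9, -1.0, 3.1]
opening: 0.0337
gripper_force: 30.0
```

Call:
servo_tool --plan "0 0 -0.02 0;0 0 -0.05 0;0 0 -0.085 0;0 0 -0.1 0;-0.01 0.035 -0.1 1;-0.02 0.07 -0.1 2.1;-0.03 0.105 -0.1 2.1;-0.036 0.128 -0.1 2.1;-0.036 0.128 -0.1 2.1;-0.036 0.128 -0.1 2.1;-0.036 0.128 -0.1 2.1"

```text
t: 10.1
tool_pos: [0.5364, 0.2682, 0.2605]
orientation: [-2.289, -2.15, 0.002]
force: [-0.7, -0.5, -0.8]
opening: 0.0337
gripper_force: 30.0
```

```bash
python3 w.py pics/w5.png
```

```text
[[0.062, 0.998], [0.998, -0.062]] [0.5364 0.2682 0.2605] 10.1 open 0.0337 gf 30.000081695616245 F [-0.7 -0.5 -0.8]
```

View pics/w5.png

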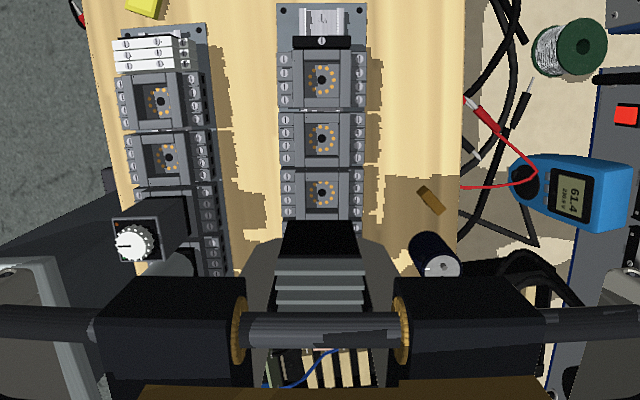

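The finned relay is held square at (320,265), and the target well, third from the bracket, is at (321,192). Insert it.

Call:
servo_tool --plan "0 0.0005 0.03 0;0 0.0005 0.06 0;0 0.0005 0.075 0;0 0.0005 0.085 0;0 0.0005 0.092 0;0 0.0005 0.098 0;0 0.0005 0.1 0;0 0.0005 0.1 0"

```text
t: 10.82
tool_pos: [0.5379, 0.2685, 0.1622]
orientation: [2.289, 2.151, 0.002]
force: [0.6, 0.9, -1.5]
opening: 0.0334
gripper_force: 30.0
```

Call:
servo_tool --plan "0 0 0 0;0 0 0 0;0 0 0 0;0 0 0 0;0 0 0 0" --grip -0.5

```text
t: 11.23
tool_pos: [0.5378, 0.2682, 0.1616]
orientation: [2.289, 2.151, 0.001]
force: [-0.2, 0.4, -0.2]
opening: 0.0625
gripper_force: 0.0
```

Call:
servo_tool --plan "0 0 -0.03 0;0 0 -0.07 0;0 0 -0.1 0;0 0 -0.1 0;-0.004 -0.035 -0.1 -1;-0.008 -0.07 -0.1 -2.1;-0.012 -0.1 -0.1 -2.1;-0.015 -0.128 -0.1 -2.1;-0.015 -0.128 -0.1 -2.1;-0.015 -0.128 -0.1 -2.1;-0.015 -0.128 -0.1 -2.1"

```text
t: 12.15
tool_pos: [0.4094, 0.2612, 0.2616]
orientation: [2.249, 2.193, 0.002]
force: [-0.1, 0.0, 0.2]
opening: 0.0699
gripper_force: 0.0
```

```bash
python3 - <<'E'
from wells import *
s,T=tool();print(T[:3,3].round(4),T[:2,0].round(3))
c=shot("wrist");cv2.imwrite("pics/w6.png",c["image"])
print(proj(c,[[0.4093,0.2615,0.1985],[0.4105,0.3075,0.1195]]).round(1))
E
```

```text
[0.4094 0.2612 0.2616] [0.025 1.   ]
[[320.4 223.7]
 [319.9 138. ]]
```

View pics/w6.png

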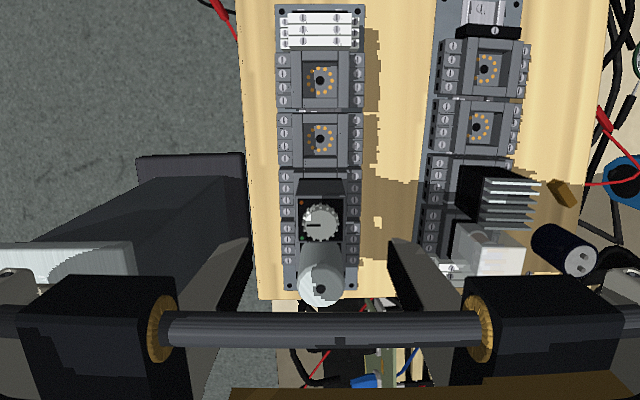

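The dial is at (320,223) exactly as predicted. Clear and finned stand seated at (490,252) and (498,200).

Call:
servo_tool --plan "0 0 0.03 0;0 0 0.06 0;0 0 0.085 0;0 0 0.1 0;0 0 0.1 0;0 0 0.1 0"

```text
t: 12.7
tool_pos: [0.409, 0.2607, 0.1605]
orientation: [-2.25, -2.192, 0.003]
force: [-0.0, 0.3, 0.3]
opening: 0.0694
gripper_force: 0.0
```

Call:
servo_tool --plan "0 0 0 0;0 0 0 0;0 0 0 0;0 0 0 0;0 0 0 0;0 0 0 0;0 0 0 0;0 0 0 0;0 0 0 0" --grip 1 --grip_force 30

```text
t: 13.45
tool_pos: [0.4091, 0.2612, 0.1617]
orientation: [2.25, 2.193, 0.001]
force: [-0.1, 0.2, 2.8]
opening: 0.0339
gripper_force: 30.0
```

Call:
servo_tool --plan "0 0 -0.02 0;0 0 -0.05 0;0 0 -0.085 0;0 0 -0.1 0;0.015 0.035 -0.1 1;0.03 0.07 -0.1 2.1;0.045 0.1 -0.1 2.1;0.057 0.13 -0.1 2.1;0.057 0.13 -0.1 2.1;0.057 0.13 -0.1 2.1;0.057 0.13 -0.1 2.1"

```text
t: 14.37
tool_pos: [0.5397, 0.3146, 0.2603]
orientation: [-2.289, -2.151, 0.003]
force: [0.5, -0.0, -0.4]
opening: 0.0338
gripper_force: 30.0
```

```bash
python3 w.py pics/w7.png
```

```text
[[0.062, 0.998], [0.998, -0.062]] [0.5397 0.3146 0.2603] 14.3667 open 0.0338 gf 29.999763071537018 F [ 0.5 -0.  -0.4]
```

View pics/w7.png

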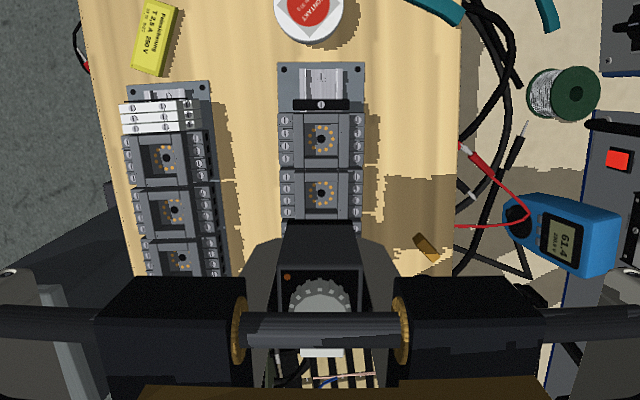

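The timer is held square, and its well, second from the bracket, is at (321,192). Insert it.

Call:
servo_tool --plan "0 0 0.03 0;0 0 0.06 0;0 0 0.075 0;0 0 0.085 0;0 0 0.092 0;0 0 0.098 0;0 0 0.1 0;0 0 0.1 0"

```text
t: 15.08
tool_pos: [0.5407, 0.315, 0.1623]
orientation: [2.289, 2.151, 0.002]
force: [0.9, 0.9, -1.0]
opening: 0.0338
gripper_force: 30.0
```

Call:
servo_tool --plan "0 0 0 0;0 0 0 0;0 0 0 0;0 0 0 0;0 0 0 0" --grip -0.5

```text
t: 15.5
tool_pos: [0.5405, 0.3149, 0.1616]
orientation: [2.289, 2.151, 0.001]
force: [-0.1, -0.6, -0.7]
opening: 0.0626
gripper_force: 0.0
```

Call:
servo_tool --plan "0 0 -0.03 0;0 0 -0.07 0;0 0 -0.1 0;0 0 -0.1 0;-0.02 -0.03 -0.1 -1;-0.045 -0.06 -0.1 -2.1;-0.07 -0.085 -0.1 -2.1;-0.09 -0.11 -0.1 -2.1;-0.1075 -0.126 -0.1 -2.1;-0.1075 -0.126 -0.1 -2.1;-0.1075 -0.126 -0.1 -2.1;-0.1075 -0.126 -0.1 -2.1"

```text
t: 16.5
tool_pos: [0.4085, 0.2157, 0.2616]
orientation: [2.25, 2.192, 0.002]
force: [1.0, -0.0, 0.7]
opening: 0.0696
gripper_force: 0.0
```

```bash
python3 - <<'E'
from wells import *
s,T=tool();print(T[:3,3].round(4),T[:2,0].round(3))
c=shot("wrist");cv2.imwrite("pics/w8.png",c["image"])
print(proj(c,[[0.4082,0.2155,0.2],[0.4093,0.2615,0.1195]]).round(1))
E
```

```text
[0.4085 0.2157 0.2616] [0.026 1.   ]
[[320.1 225.1]
 [319.5 138.6]]
```

View pics/w8.png

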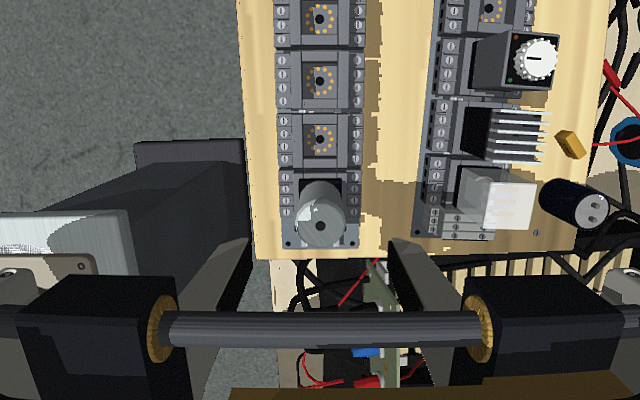

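The can top is at (320,225) as predicted. Clear, finned and timer stand seated on the new rail. A green circuit board near (395,330) is close to the descent, so I'll check its height first.

```bash
python3 - <<'E'
from h import *
a=shot("scene");b=shot("side")
w=np.hstack([cv2.resize(a["image"][90:215,360:500],None,fx=2.8,fy=2.8,interpolation=3),cv2.resize(b["image"][85:200,300:400],None,fx=3.04,fy=3.04,interpolation=3)])  if 0 else None
A=cv2.resize(a["image"][90:210,360:500],(420,360),interpolation=3);B=cv2.resize(b["image"][85:205,300:420],(360,360),interpolation=3)
cv2.imwrite("pics/board.png",np.hstack([A,B]))
E
```

```text
(no output)
```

View pics/board.png

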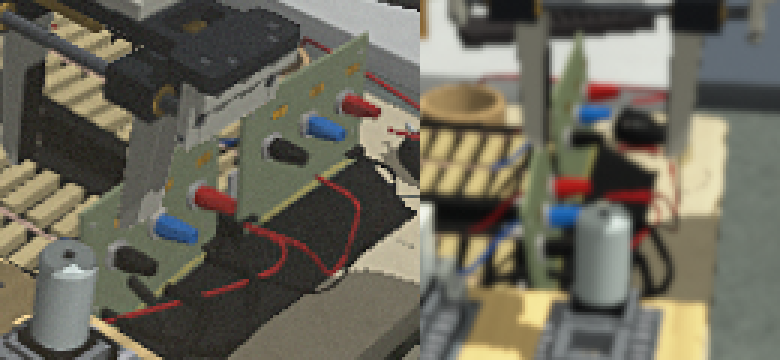

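```bash
python3 - <<'E'
from h import *
a=shot("scene");b=shot("side")
for q in [(337,138),(336,145),(338,133)]: print(tri([(a,(386.7,158.3)),(b,q)]))
E
```

```text
(array([0.45685621, 0.14859843, 0.18838601]), np.float64(0.01272546231050268))
(array([0.4636844 , 0.13628729, 0.17159589]), np.float64(0.00711578603493282))
(array([0.45133772, 0.15841119, 0.20085781]), np.float64(0.016449206596719387))
```

The board's near edge is at about y 0.14 with its top at z 0.17, clear of the fingers (y ≥ 0.208) and the body (z ≥ 0.22). Grasp the can.

Call:
servo_tool --plan "0 0 0.03 0;0 0 0.06 0;0 0 0.085 0;0 0 0.1 0;0 0 0.1 0;0 0 0.1 0"

```text
t: 17.25
tool_pos: [0.4074, 0.2153, 0.1606]
orientation: [-2.249, -2.192, 0.003]
force: [0.6, 0.5, 0.9]
opening: 0.0701
gripper_force: 0.0
```

Call:
servo_tool --plan "0 0 0 0;0 0 0 0;0 0 0 0;0 0 0 0;0 0 0 0;0 0 0 0;0 0 0 0;0 0 0 0;0 0 0 0" --grip 1 --grip_force 30

```text
t: 18.0
tool_pos: [0.4081, 0.2154, 0.1617]
orientation: [2.249, 2.193, 0.001]
force: [0.5, -0.5, 4.4]
opening: 0.034
gripper_force: 30.0
```

Call:
servo_tool --plan "0 0 -0.015 0;0 0 -0.04 0;0 0 -0.07 0;0 0 -0.095 0;0 0 -0.105 0;0.02 0.018 -0.105 0.5;0.05 0.045 -0.105 1;0.08 0.072 -0.105 1.6;0.11 0.098 -0.105 2.1;0.135 0.12 -0.105 2.1;0.149 0.131 -0.105 2.1;0.149 0.131 -0.105 2.1"

```text
t: 19.0
tool_pos: [0.5434, 0.3629, 0.2627]
orientation: [-2.287, -2.152, 0.005]
force: [0.2, 0.9, -1.1]
opening: 0.0337
gripper_force: 30.0
```

```bash
python3 w.py pics/w9.png
```

```text
[[0.061, 0.998], [0.998, -0.061]] [0.5434 0.3629 0.2627] 19.0 open 0.0337 gf 29.999748120317236 F [ 0.2  0.9 -1.1]
```

View pics/w9.png

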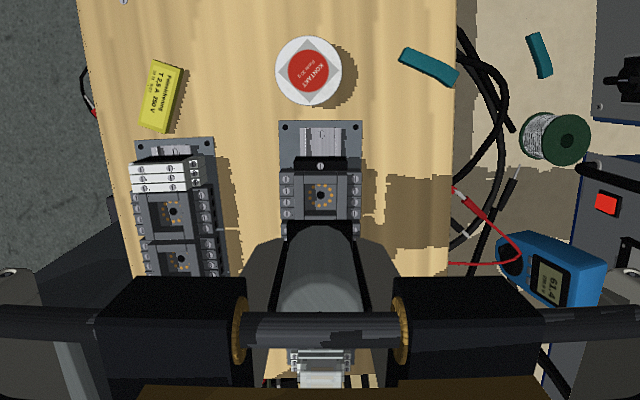

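The can is held upright and square at (320,270), and the last well is at (322,195). Insert it.

Call:
servo_tool --plan "0 0 0 0;0 0 0.03 0;0 0 0.06 0;0 0 0.08 0;0 0 0.09 0;0 0 0.097 0;0 0 0.103 0;0 0 0.105 0;0 0 0.105 0"

```text
t: 19.8
tool_pos: [0.5431, 0.3611, 0.1624]
orientation: [2.289, 2.151, 0.002]
force: [-0.9, 0.3, -0.7]
opening: 0.0332
gripper_force: 30.0
```

Call:
servo_tool --plan "0 0 0 0;0 0 0 0;0 0 0 0;0 0 0 0;0 0 0 0;0 0 0 0;0 0 0 0" --grip -0.5

```text
t: 20.38
tool_pos: [0.5426, 0.361, 0.1613]
orientation: [-2.289, -2.151, -0.0]
force: [-0.1, -0.6, -0.4]
opening: 0.0689
gripper_force: 0.0
```

Call:
servo_tool --plan "0 0 -0.02 0;0 0 -0.05 0;0 0 -0.09 0;0 0 -0.13 0;-0.03 -0.03 -0.17 0;-0.06 -0.06 -0.19 0;-0.06 -0.06 -0.19 0;-0.06 -0.06 -0.19 0;-0.06 -0.06 -0.19 0;-0.06 -0.06 -0.19 0"

```text
t: 21.22
tool_pos: [0.4791, 0.3049, 0.3506]
orientation: [-2.289, -2.151, 0.001]
force: [-0.1, -0.6, 0.0]
opening: 0.0697
gripper_force: 0.0
```

```bash
python3 w.py pics/w10.png
```

```text
[[0.062, 0.998], [0.998, -0.062]] [0.4791 0.3049 0.3506] 21.2167 open 0.0697 gf 0.0 F [-0.1 -0.6  0. ]
```

View pics/w10.png

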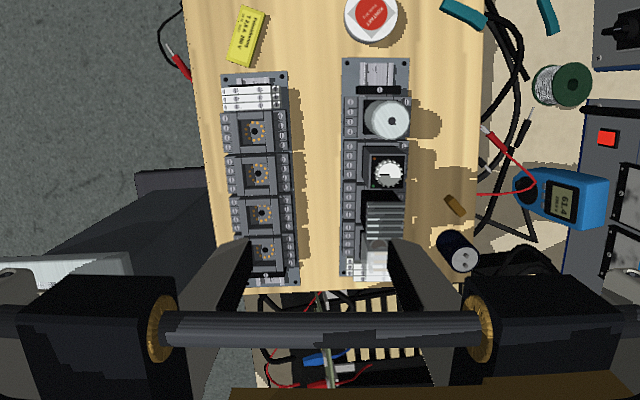

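From the new rail's supply end at the bottom: clear (377,258), finned (384,214), timer (388,174), can (387,119). The old sockets are all empty. One quick numeric check on the top heights before handing in.

```bash
python3 - <<'E'
from m import *
c=shot("wrist")
P,s=blob(c,(387,119),26,140);print("can",P,s,onz(c,[P],0.2015).round(4),"expect .5429 .3606")
P,s=blob(c,(388,174),16,141);print("dial",P,s,onz(c,[P],0.2).round(4),"expect .5401 .3146")
print("fin,clear",onz(c,[(384,214)],.1935).round(4),onz(c,[(377,258)],.194).round(4),"expect .5373 .2685 / .5345 .2224")
a=shot("scene");b=shot("side")
X=[[.5429,.3606,.2],[.5401,.3146,.1985],[.5373,.2685,.192],[.5345,.2224,.1925]]
print(proj(a,X).round(0).tolist(),proj(b,X).round(0).tolist())
cv2.imwrite("pics/end.png",np.hstack([cv2.resize(a["image"][110:240,220:370],(400,347)),cv2.resize(b["image"][130:260,230:350],(320,347))]))
E
```

```text
can [389.6108036  120.92936325] 20.1 [[0.5405 0.361  0.2015]] expect .5429 .3606
dial [388.80769157 173.5       ] 13.9 [[0.5395 0.3158 0.2   ]] expect .5401 .3146
fin,clear [[0.536  0.2765 0.1935]] [[0.5289 0.2326 0.194 ]] expect .5373 .2685 / .5345 .2224
[[262.0, 174.0], [285.0, 164.0], [306.0, 157.0], [326.0, 147.0]] [[270.0, 192.0], [278.0, 179.0], [286.0, 169.0], [294.0, 157.0]]
```

View pics/end.png

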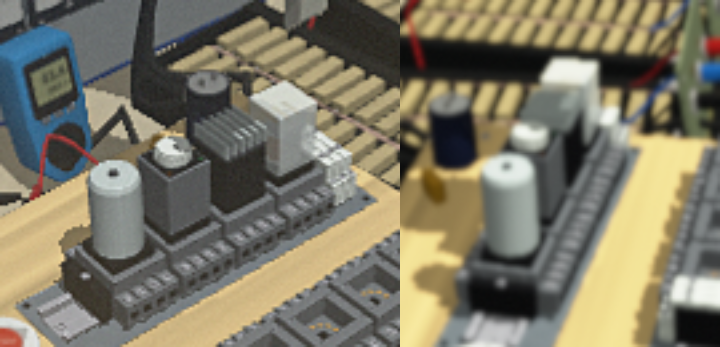

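The end picture shows all four upright and flush on their sockets. Their tops match the predicted pixels: can (262,174), dial (285,164), fins (306,157) and clear (326,147). Handing in.

```bash
python3 -c "
from plant import robot
print(robot.close_job())"
```

```text
the job is handed in; nothing more can be done
None
```

All four relays are seated and released on the new rail in reverse order (from its supply end: clear, finned, timer, can), and the job was handed in at about 21 s of the 88 s allowed; no verdict was returned.

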